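Fit the clamp bar on the can shaker

ROBOT

A 6-joint arm with a two-finger parallel gripper is mounted at the origin on the work surface. World frame = base frame: x ahead of the robot, y to its left, z up, the work surface at z = 0. Lengths are in m, angles in degrees, forces in N, time in s.
With the tool pointing down it reaches from about 0.4 to 0.825 m from the base axis. Payload 7 kg.
Tool frame: the origin (TCP) lies between the finger pads; the fingertips stand 25 mm ahead of it and the grasp point (between the pads) lies 6 mm ahead of it; z points along the fingers, y is the line along which they close (so a half turn about z gives the same grasp; the last joint's range is limited). The gripper opens to 88 mm and grips with 3 to 60 N. Pads are 19 mm wide; open, the fingers measure 130 mm over their backs; the gripper's body (78 mm by 193 mm) begins 47 mm behind the grasp point.
Start: joints at [-50.472, 20.546, 0.682, 0, -70.136, -16.507], TCP at [0.264, -0.621, 0.252] pointing down, gripper open.
Joint ranges: [-176.03, 176.03], [-82.01, 121.73], [-58.28, 71.71], [-173.87, 95.51], [-174.79, -0.11], [-173.66, 173.66]. Speed limits (degrees/s): [136.94, 136.94, 172.46, 180, 180, 180].

INTERFACE

Orientations are given as [roll, pitch, yaw] about the fixed x, y, z axes, in that order (R = Rz(yaw) Ry(pitch) Rx(roll)).
In Python, from plant import ctrl gives the robot as it stands.
- The arm moves only by the tool hand_motion, called after "Request:" by a JSON object that holds its "api" and its "payload". Schema: {"type":"object","properties":{"segments":{"type":"array","items":{"type":"object","properties":{"dx":{"type":"number"},"dy":{"type":"number"},"dz":{"type":"number"},"turn":{"type":"number"},"finger_gap":{"type":"number"}},"additionalProperties":false,"required":["finger_gap"]},"minItems":1,"maxItems":8},"only":{"type":"string"},"quiet":{"type":"boolean"},"lines":{"type":"string"}},"required":["segments"],"additionalProperties":false}. segments is a list of rows, 1 to 8 of them, each an object with the fields dx, dy, dz (the shift in fractions of the full range, 1 being 0.5 m), turn (a turn about the tool's z in parts of the range, where 1.0 means 180 degrees), finger_gap (the finger opening in m); a field left out counts as zero (the opening has to be given); each row is the pose to reach, as a shift and turn from the pose commanded when the call began, along the tool's axes at that moment; what a row does not reach only later rows make up. A row lasts 1/8 s, in which the tool goes at most 0.0625 m and 10.7 degrees, less where a joint would pass 70% of its speed; a pose out of reach is approached as far as the arm can. The fingers move at their own pace and stop on an object; the grip force is fixed at half the most. Time passes only in rows, so rows that do not move let the fingers close. The tool returns the time, the measured TCP pose, the force, the opening and the grip force at its end. only (a regular expression) keeps the lines of the reply that match it, lines (a string "A,B") keeps lines A to B, and quiet returns only ok. A shift or turn number past 1, either way, is cut back to 1. Input that does not fit is refused with a message, and nothing moves.
- ctrl.get_obs(): the state, without advancing time (a new reading comes with each control period).
- ctrl.snapshot(name): name is "scene" or "side" or "wrist"; returns a dict with "frame" (480x640x3 uint8, red, green, blue), "z_map" (480x640 float32, m along the optical axis (not along the pixel's ray), 0 where there is no reading), "fovy" (degrees; the focal length in pixels is half the picture's height over the tangent of half this angle, whatever the lens; pixels are square), "cx", "cy" (the principal point, pixels), "k1" (the pictures are not rectified: a ray, as slopes to the right and down, at radius r is drawn at 1 + k1 r^2 times it, then the intrinsics apply), "R" (3x3) and "t" (3): a world point X has camera coordinates R X + t; the wrist camera has in their place "T_tool_cam" (4x4, takes a point from camera to tool coordinates, whose origin is the TCP and whose axes are the flange's). Camera axes: x right, y down, z forward; pixel columns grow to the right and rows downward; lengths in m; the calibration is good to about 2 mm. A picture is of the moment at which its call begins: read the wrist's pose just before it.
- ctrl.close_job(): hands the job in; it is judged then, once.
The state is a dict: "clock": time; "joint_pos": joint angles; "qvel": joint speeds; "tau": joint torques, N m; "tool_pos": TCP position; "orientation": TCP orientation; "force": force on the tool from outside, world axes, zero at the start; "moment": the same for the moment, N m; "opening": finger opening in m; "gripper_force": force on a finger pad.
Only numpy, scipy, OpenCV 4.12 (cv2) and the standard library are available. Lean on these libraries where they do the work, as an engineer would, in place of code of your own. Each camera call takes 0.05 s, during which the arm holds its last target. There are 200 camera calls.

TASK

A tin of paint stands in the bench shaker ready for mixing: pick up the steel clamp bar lying on the bench and fit it over both of the shaker's upright rods, lowering it until its rubber pad rests flat on the tin's lid. The shaker's deck has stopped somewhere along its stroke, so feel for the rods and do not force the bar; keep hold of it until it rests on the lid (do not drop it), then let go, and leave the other things on the bench where they are.

Things in the scene. Friction and masses are not known exactly. Their poses are not given: they have to be found in the camera images.
- bar: Clamp bar: plain steel channel 190 mm long (its y), 44 mm wide (x), lying flat on its pad. From below: black rubber pad 40 (x) by 64 (y) mm, z 0 to 10 mm; web with the two holes, z 10 to 18; a 5 mm thick flange along each long edge, z 18 to 30. 0.28 to 0.56 kg. Origin: centre of the pad's underside. Same either way round. Grip it across its width at the middle.
- bar_hole0 (a point): centre of one through hole of the bar, 15 mm in diameter with 1 mm bevels, at bar x 0, y -70 mm, on the web's underside (z 10 mm)
- bar_hole1 (a point): centre of the other hole, the same, at bar x 0, y +70 mm, z 10 mm
- shaker: Bench can shaker, fixed; its place and yaw vary. Grey housing, x -100 to 180, y -120 to 120 mm in its frame, 46 mm high; motor box at x 90 to 175, 131 mm high. Origin: on the bench under the deck's mid-stroke, z up, x towards the motor. A steel deck on top (75 mm high) carries a half litre tin, 86 mm across, and two upright rods, which move with it along x. Home, the bar's origin is 175 mm up.
- stroke_mid (a point): fixed point of the housing where the tin's lid centre lies at mid-stroke, 175 mm above the bench; axes as the shaker's. The deck, with tin and rods, has stopped anywhere from -12 to +12 mm from it along the shaker's x (no y offset, no turn): no pose tells where. The drive holds it there against about 90 N.
- rod0_mid (a point): fixed point of the housing where the tip of one rod lies at mid-stroke: shaker x 0, y -70 mm, 235 mm above the bench. The rod, 12 mm in diameter, tip bevelled 1.5 mm, is really up to 12 mm either way from it along the shaker's x.
- rod1_mid (a point): the same for the other rod: shaker x 0, y +70 mm, 235 mm above the bench; both rods are off by the same amount
- nut_a: bystander: black star-shaped hand nut, 46 mm across, 24 mm high, lying off one end of the bar; origin at its underside
- nut_b: bystander: the other hand nut, off the other end of the bar
- opener: bystander: tin opener lying flat, 156 mm long, black grip 14 mm high, in front of the shaker (its -x side); origin at its underside
- brush: bystander: paint brush lying flat on the near side of the bar, some 110 mm from it; origin at its underside
- cup: bystander: small white mixing cup, 70 mm across, 70 mm high, standing on the far side of the bar, some 130 mm from it; origin at its underside
- stick: bystander: flat aluminium stirring stick 200 by 25 by 5 mm lying along the -y side of the shaker; origin at its underside

How it is judged:
By the outcome, as a careful person would: the job done as asked, in the order asked, and still so for the second after the job is handed in, with the robot touching nothing.
It also fails if it takes over 56 s, if anything falls off the work surface, if the arm or the gripper's body presses on something with over 40 N, if the wrist force passes 120 N, or if a joint passes its speed limit or range.

## Working session

There is one attempt and no reset: what is moved stays moved. The work goes in short steps, Python scripts to look and compute and a tool call to move; the robot and the scene stay as the last step left them, time stands still between calls to the robot, and variables do not carry over. Pictures are saved under pics/ and viewed, at most 10 in all, crops included, and the job is handed in when it is done.

```bash
ls; mkdir -p pics; cat > h.py <<'E'
import numpy as np, cv2
from plant import ctrl
from scipy.spatial.transform import Rotation as Ro
def snap(n,f):
    o=ctrl.get_obs(); s=ctrl.snapshot(n)
    cv2.imwrite(f'pics/{f}.png',s['frame'][:,:,::-1])
    if n=='wrist':
        T=np.eye(4);T[:3,:3]=Ro.from_euler('xyz',o['orientation'],degrees=True).as_matrix();T[:3,3]=o['tool_pos']
        W=T@s['T_tool_cam']; s['R']=W[:3,:3].T; s['t']=-s['R']@W[:3,3]
    np.save(f'pics/{f}.npy',s,allow_pickle=True); return s
def load(f): return np.load(f'pics/{f}.npy',allow_pickle=True).item()
def ray(s,u,v):
    F=240/np.tan(np.radians(s['fovy'])/2)
    d=np.array([(u-s['cx'])/F,(v-s['cy'])/F]); x=d.copy()
    for _ in range(20): x=d/(1+s['k1']*(x@x))
    return np.array([*x,1])
def px(s,u,v,z=None):  # world point from depth or at height z
    r=ray(s,u,v); c=-s['R'].T@s['t']; d=s['R'].T@r
    if z is None:
        p=s['z_map'][int(round(v)),int(round(u))]
        return c+d*p
    return c+d*(z-c[2])/d[2]
def tri(obs): # [(s,u,v),...]
    A=np.zeros((3,3));b=np.zeros(3)
    for s,u,v in obs:
        d=s['R'].T@ray(s,u,v);d/=np.linalg.norm(d);c=-s['R'].T@s['t'];P=np.eye(3)-np.outer(d,d);A+=P;b+=P@c
    return np.linalg.solve(A,b)
def proj(s,X):
    F=240/np.tan(np.radians(s['fovy'])/2); c=s['R']@np.array(X)+s['t']; q=c[:2]/c[2]; q=q*(1+s['k1']*(q@q)); return q*F+[s['cx'],s['cy']]
E
python3 -c "
from h import *
for n in ['scene','side','wrist']:
    s=snap(n,n); print(n,s['fovy'],s['k1'],-s['R'].T@s['t'])
o=ctrl.get_obs();print(o)
a=cv2.imread('pics/scene.png');b=cv2.imread('pics/side.png')
"
```

```text
pics
plant.py
scene 44.245681401689396 -0.16079064514405214 [ 0.99425951 -0.67726393  0.93828383]
side 54.84059479181809 -0.09921910361261828 [0.00337134 0.54346532 0.88276772]
wrist 68.03269897261367 -0.06988009523931442 [ 0.20254421 -0.64631696  0.38428666]
{'clock': 0.15, 'joint_pos': array([-5.04720190e+01,  2.05797112e+01,  6.47497528e-01, -1.48901885e-02,
       -7.01363389e+01, -1.65079746e+01]), 'qvel': array([-0.07534256, -0.05559127,  0.17673496,  0.01635108,  0.1784773 ,
       -0.10846468]), 'tau': array([-1.45514041e-03, -5.83272958e+01,  2.93293923e+01,  7.00116903e+00,
        8.81781190e-03, -9.68530685e-05]), 'tool_pos': array([ 0.2638245 , -0.62094761,  0.25087572]), 'orientation': array([ 1.79930295e+02, -6.05809864e-03, -1.56985058e+02]), 'force': array([ 1.21204554, -0.4812528 ,  0.240297  ]), 'moment': array([ 0.03085729, -0.04705999, -0.01070097]), 'gripper_force': 0.0, 'opening': 0.08756292606567823}
```

View pics/scene.png

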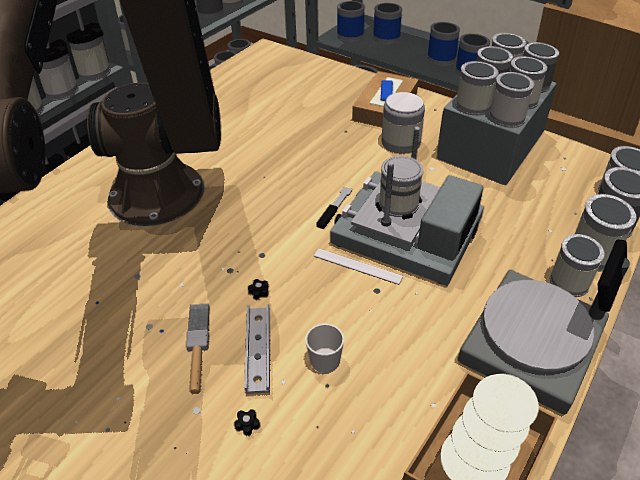

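View pics/side.png

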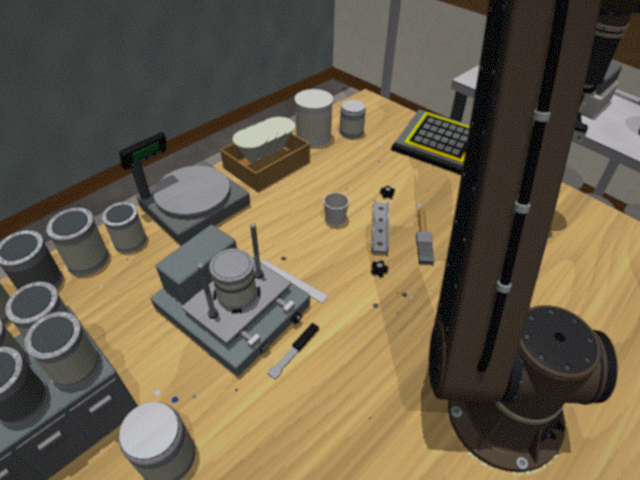

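The scene view shows the bar at about (258,349), with nuts at (258,288) and (246,421), the cup at (325,347) and the shaker's tin at (401,175). In the side view, the bar is at (380,228) and the rods at about (208,290) and (257,250). Next I'll enlarge the crops.

```bash
python3 -c "
from h import *
a=cv2.imread('pics/scene.png');b=cv2.imread('pics/side.png')
r=lambda im,x,y,w,h:cv2.resize(im[y:y+h,x:x+w],(400,300),interpolation=cv2.INTER_CUBIC)
top=np.hstack([r(a,190,290,140,105),r(a,330,140,160,120)])
bot=np.hstack([r(b,330,180,100,75+0),r(b,150,215,160,120)])
cv2.imwrite('pics/c1.png',np.vstack([top,bot]))
"
```

```text
(no output)
```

View pics/c1.png

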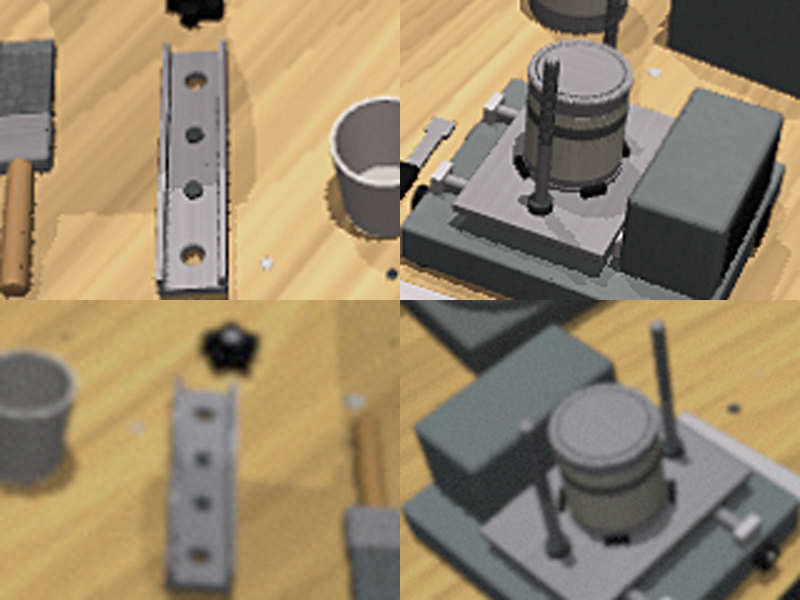

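The crop shows the bar's outer holes at scene (258.6,318) and (257.6,378.5), and at side (380,243.2) and (380.7,208.2). One rod tip is at scene (390.8,164.8) / side (253.2,225). The other is at side (200.4,265) and about (415,127) in scene.

```bash
python3 -c "
from h import *
np.set_printoptions(precision=4,suppress=True)
a=load('scene');b=load('side')
for n,p,q in [('hA',(258.6,318),(380,243.2)),('hB',(257.6,378.5),(380.7,208.2)),('rod-',(390.8,164.8),(253.2,225)),('rod+',(415,127),(200.4,265)),('lid',(401.5,169),(232.5,264)),('nutA',(258,288),(379.5,268)),('nutB',(246,421),(387.5,191))]:
    X=tri([(a,*p),(b,*q)]); print(n,X,proj(a,X)-p,proj(b,X)-q,px(a,*p),px(b,*q))
c=np.load('pics/wrist.npy',allow_pickle=True).item();print(c['T_tool_cam'])
"
```

```text
hA [ 0.4746 -0.172   0.017 ] [-0.9524  0.0031] [-0.7167 -0.0125] [ 0.466  -0.161  -0.0011] [ 0.475  -0.1759  0.0139]
hB [ 0.5604 -0.2808  0.0173] [-0.658   0.0071] [-0.4218 -0.0035] [ 0.5535 -0.2728  0.0003] [ 0.5631 -0.2868  0.0119]
rod- [0.5732 0.1484 0.2304] [-0.4243  0.1206] [-0.4096 -0.1126] [ 0.9943 -0.6773  0.9383] [0.5676 0.1513 0.2359]
rod+ [0.5537 0.2892 0.2341] [ 0.5073 -0.1935] [0.5905 0.1925] [0.5533 0.2878 0.2342] [0.5524 0.2909 0.237 ]
lid [0.5644 0.217  0.1719] [-0.3152  0.096 ] [-0.3272 -0.0916] [0.5661 0.2149 0.1742] [0.5592 0.2193 0.1776]
nutA [ 0.4225 -0.1087  0.0122] [-0.5142 -0.0002] [-0.4257 -0.0092] [ 0.4299 -0.1147  0.0228] [ 0.4163 -0.101   0.0235]
nutB [ 0.5966 -0.3579  0.0145] [-0.4582  0.0015] [-0.2676  0.0032] [ 0.6014 -0.3608  0.0242] [ 0.5903 -0.3498  0.0228]
[[-0.0008 -0.9679 -0.2515  0.0663]
 [ 1.     -0.0009  0.0003  0.0007]
 [-0.0005 -0.2515  0.9679 -0.1335]
 [ 0.      0.      0.      1.    ]]
```

View pics/wrist.png

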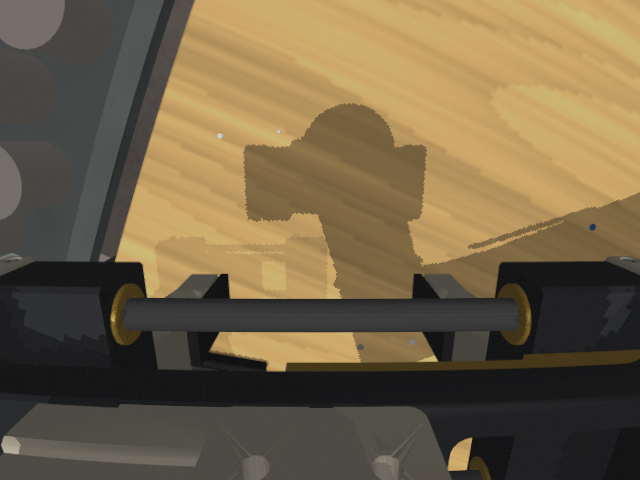

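The wrist view shows only bench and the arm's shadow. I'll move above the bar and turn.

The rows are not in the units I measure in: shifts go in shares of 0.5 m and turns go in shares of 180 degrees. I convert before sending: -0.388 m / 0.5 = -0.776, 0.264 m / 0.5 = 0.528, -80 degrees / 180 = -0.4444.

Request:
{"api": "hand_motion", "payload": {"segments": [{"dx": -0.1, "dy": 0.068, "turn": -0.0556, "finger_gap": 0.088}, {"dx": -0.2, "dy": 0.136, "turn": -0.1111, "finger_gap": 0.088}, {"dx": -0.3, "dy": 0.204, "turn": -0.1667, "finger_gap": 0.088}, {"dx": -0.4, "dy": 0.272, "turn": -0.2222, "finger_gap": 0.088}, {"dx": -0.5, "dy": 0.34, "turn": -0.2778, "finger_gap": 0.088}, {"dx": -0.6, "dy": 0.408, "turn": -0.3333, "finger_gap": 0.088}, {"dx": -0.7, "dy": 0.476, "turn": -0.3889, "finger_gap": 0.088}, {"dx": -0.776, "dy": 0.528, "turn": -0.4444, "finger_gap": 0.088}]}}

```text
clock: 1.15
tool_pos: [0.5187, -0.2243, 0.2516]
orientation: [-180.0, 0.0, -76.6]
force: [0.9, -0.5, 0.6]
opening: 0.0878
gripper_force: 0.0
```

Request:
{"api": "hand_motion", "payload": {"segments": [{"turn": -0.0556, "finger_gap": 0.088}, {"turn": -0.1111, "finger_gap": 0.088}, {"turn": -0.1406, "finger_gap": 0.088}, {"turn": -0.1406, "finger_gap": 0.088}]}}

```text
clock: 1.65
tool_pos: [0.5177, -0.2264, 0.2514]
orientation: [180.0, 0.0, -51.7]
force: [0.6, -0.3, -0.7]
opening: 0.0877
gripper_force: 0.0
```

```bash
python3 -c "
from h import *
snap('wrist','w1');o=ctrl.get_obs();print(o['tool_pos'],o['orientation'],o['joint_pos'])"
```

```text
[ 0.51769526 -0.22647236  0.25140124] [ 1.79989539e+02  1.39065843e-02 -5.18012343e+01] [-3.78764087e+00  1.02575463e+01 -1.34408869e+01 -3.64604955e-03
 -6.63186453e+01  4.19878728e+01]
```

View pics/w1.png

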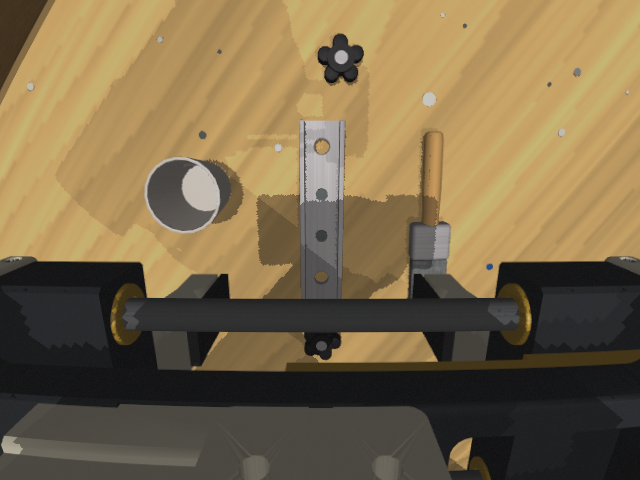

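The wrist view shows the bar almost vertical in the picture and centred at u≈322. Its holes are at (321.5,146.5) and (321,277).

```bash
python3 -c "
from h import *
np.set_printoptions(precision=4,suppress=True)
a=load('scene');b=load('side');w=load('w1')
for p,q,r in [((258.6,318),(380,243.2),(321,277)),((257.6,378.5),(380.7,208.2),(321.5,146.5))]:
    print(px(w,*r,.018),tri([(w,*r),(a,*p)]),tri([(w,*r),(b,*q)]),tri([(a,*p),(b,*q),(w,*r)]),px(w,r[0],r[1]-25))
# bar edges: at z=.03 from the wrist
for v in (130,200,240):
    print([px(w,u,v,.03) for u in (300,344.5)])
"
```

```text
[ 0.4742 -0.17    0.018 ] [ 0.4726 -0.1678  0.011 ] [ 0.4733 -0.171   0.0189] [ 0.4743 -0.1711  0.0175] [ 0.4921 -0.1927  0.0191]
[ 0.5598 -0.2794  0.018 ] [ 0.56   -0.2792  0.0147] [ 0.5592 -0.2798  0.0188] [ 0.5601 -0.2801  0.0173] [ 0.5747 -0.2982  0.02  ]
[array([ 0.5856, -0.2787,  0.03  ]), array([ 0.552 , -0.3052,  0.03  ])]
[array([ 0.5444, -0.225 ,  0.03  ]), array([ 0.5093, -0.2526,  0.03  ])]
[array([ 0.5191, -0.192 ,  0.03  ]), array([ 0.4831, -0.2204,  0.03  ])]
```

In the tool's units: 0.219 m / 0.5 = 0.438, -0.0016 m / 0.5 = -0.0032.

Request:
{"api": "hand_motion", "payload": {"segments": [{"dx": -0.0032, "dy": -0.0008, "dz": 0.12, "finger_gap": 0.088}, {"dx": -0.0032, "dy": -0.0008, "dz": 0.24, "finger_gap": 0.088}, {"dx": -0.0032, "dy": -0.0008, "dz": 0.34, "finger_gap": 0.088}, {"dx": -0.0032, "dy": -0.0008, "dz": 0.4, "finger_gap": 0.088}, {"dx": -0.0032, "dy": -0.0008, "dz": 0.438, "finger_gap": 0.088}, {"dx": -0.0032, "dy": -0.0008, "dz": 0.438, "finger_gap": 0.088}]}}

```text
clock: 2.45
tool_pos: [0.516, -0.225, 0.0311]
orientation: [179.9, 0.1, -51.8]
force: [-0.0, 0.1, -0.2]
opening: 0.0878
gripper_force: 0.0
```

Request:
{"api": "hand_motion", "payload": {"segments": [{"finger_gap": 0.03}, {"finger_gap": 0.03}, {"finger_gap": 0.03}, {"finger_gap": 0.03}, {"finger_gap": 0.03}, {"finger_gap": 0.03}]}}

```text
clock: 3.2
tool_pos: [0.5168, -0.2252, 0.0328]
orientation: [180.0, 0.0, -51.7]
force: [-2.2, -1.1, 4.8]
opening: 0.0434
gripper_force: 30.0
```

In the tool's units: -0.27 m / 0.5 = -0.54, -0.25 m / 0.5 = -0.5.

Request:
{"api": "hand_motion", "payload": {"segments": [{"dz": -0.04, "finger_gap": 0.03}, {"dz": -0.12, "finger_gap": 0.03}, {"dz": -0.22, "finger_gap": 0.03}, {"dz": -0.32, "finger_gap": 0.03}, {"dz": -0.42, "finger_gap": 0.03}, {"dz": -0.5, "finger_gap": 0.03}, {"dz": -0.54, "finger_gap": 0.03}, {"dz": -0.54, "finger_gap": 0.03}]}}

```text
clock: 4.2
tool_pos: [0.5174, -0.2248, 0.3031]
orientation: [-179.9, -0.0, -51.7]
force: [0.4, 0.6, -5.8]
opening: 0.0435
gripper_force: 30.0
```

```bash
python3 -c "
from h import *
snap('wrist','w2')"
```

Request:
{"api": "hand_motion", "payload": {"segments": [{"dx": -0.06, "dy": -0.06, "turn": 0.0222, "finger_gap": 0.03}, {"dx": -0.16, "dy": -0.156, "turn": 0.0444, "finger_gap": 0.03}, {"dx": -0.24, "dy": -0.234, "turn": 0.0667, "finger_gap": 0.03}, {"dx": -0.32, "dy": -0.312, "turn": 0.0889, "finger_gap": 0.03}, {"dx": -0.4, "dy": -0.39, "turn": 0.1111, "finger_gap": 0.03}, {"dx": -0.48, "dy": -0.468, "turn": 0.1333, "finger_gap": 0.03}, {"dx": -0.56, "dy": -0.546, "turn": 0.1556, "finger_gap": 0.03}, {"dx": -0.62, "dy": -0.606, "turn": 0.1689, "finger_gap": 0.03}]}}

```text
clock: 5.25
tool_pos: [0.5617, 0.2082, 0.2998]
orientation: [179.8, -0.1, -82.1]
force: [1.2, 0.5, -4.7]
opening: 0.0435
gripper_force: 30.0
```

Request:
{"api": "hand_motion", "payload": {"segments": [{"dx": -0.018, "dy": -0.006, "finger_gap": 0.03}, {"dx": -0.018, "dy": -0.006, "finger_gap": 0.03}, {"dx": -0.018, "dy": -0.006, "finger_gap": 0.03}]}}

```text
clock: 5.62
tool_pos: [0.564, 0.2142, 0.3018]
orientation: [179.9, -0.0, -82.1]
force: [-0.1, 0.2, -4.5]
opening: 0.0438
gripper_force: 30.0
```

```bash
python3 -c "
from h import *
o=ctrl.get_obs();print(o['tool_pos'],o['orientation'],o['force'],o['moment'])
snap('scene','s3');snap('side','d3')
snap('wrist','w3')
a=cv2.imread('pics/s3.png');b=cv2.imread('pics/d3.png');c=cv2.imread('pics/w2.png');d=cv2.imread('pics/w3.png')
r=lambda im,x,y,w,h:cv2.resize(im[y:y+h,x:x+w],(400,300),interpolation=cv2.INTER_CUBIC)
cv2.imwrite('pics/c3.png',np.vstack([np.hstack([r(a,340,80,120,90),r(b,160,180,120,90)]),np.hstack([r(c,160,0,440,330),r(d,160,0,440,330)])]))
"
```

```text
[0.56402518 0.21424012 0.30176205] [ 1.79918947e+02 -4.08520528e-02 -8.21173399e+01] [-0.12345568  0.19375584 -4.53788474] [-0.00557167  0.11803339  0.05362624]
```

View pics/c3.png

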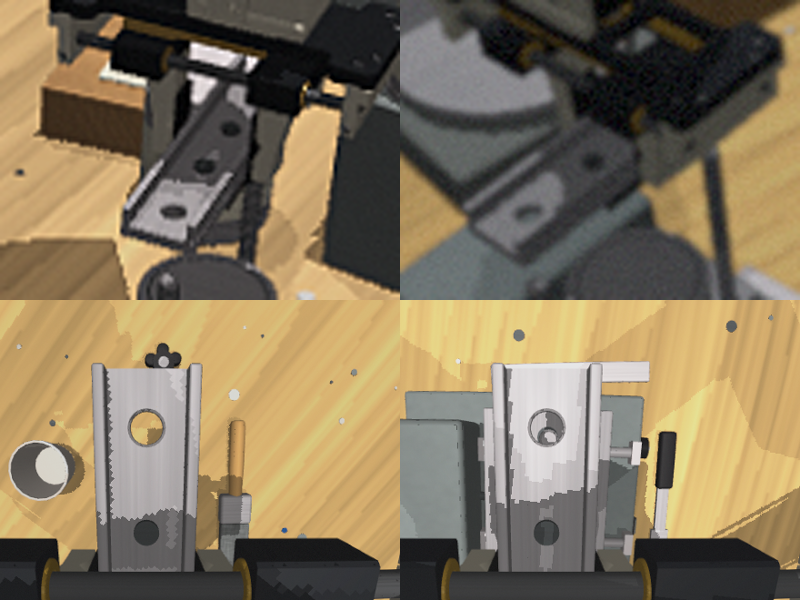

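The wrist view looks straight through the bar's front hole, and the -y rod tip shows in it almost centred. I'll zoom in on that hole and on the rod tips in the first images to refine yaw.

```bash
python3 -c "
from h import *
a=cv2.imread('pics/scene.png');b=cv2.imread('pics/side.png');d=cv2.imread('pics/w3.png')
r=lambda im,x,y,w,h:cv2.resize(im[y:y+h,x:x+w],(400,300),interpolation=cv2.INTER_CUBIC)
r2=lambda im,x,y:cv2.resize(im[y:y+30,x:x+20],(200,300),interpolation=cv2.INTER_CUBIC)
cv2.imwrite('pics/c4.png',np.vstack([np.hstack([r(d,280,105,80,60),r2(a,381,155),r2(a,405,118)]),np.hstack([r2(b,243,215),r2(b,190,255),r(d,160,60,400,300)])]))
"
```

```text
(no output)
```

View pics/c4.png

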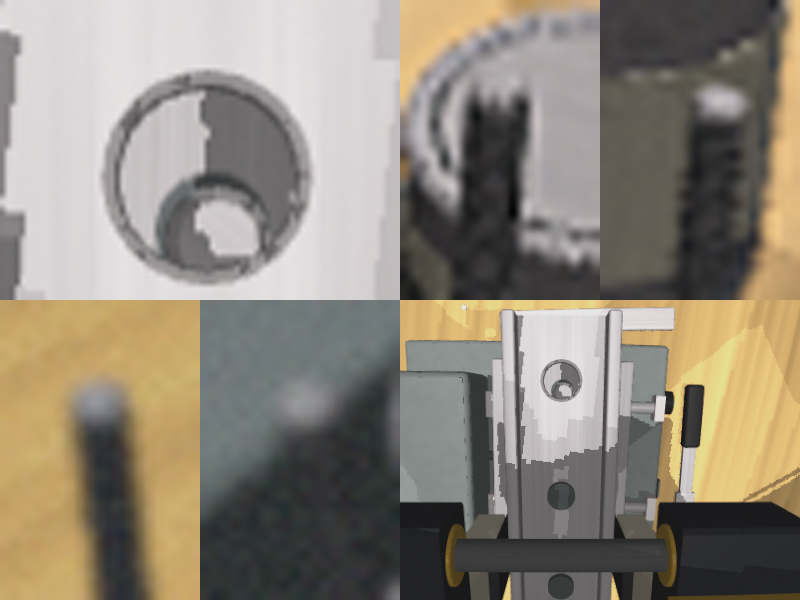

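The rod tip in the wrist view is centred at about (322.8,150.8), with the hole's upper bevel at (321.4,140.5). The refined tips are rod- at scene (389.9,163.8) / side (252.5,224.6), and rod+ at scene (416.5,127.8) / side (200.2,265).

```bash
python3 -c "
from h import *
np.set_printoptions(precision=4,suppress=True)
a=load('scene');b=load('side');w=load('w3');w2=load('w2')
rm=(322.4,150.4);h=(321,140.1)
R=[]
for n,p,q in [('rod-',(389.9,163.8),(252.5,224.6)),('rod+',(416.5,127.8),(200.2,265))]:
    X=tri([(a,*p),(b,*q)]);R.append(X);print(n,X,proj(a,X)-p,proj(b,X)-q,px(a,*p,.235),px(b,*q,.235))
d=R[1]-R[0];print('ang',np.degrees(np.arctan2(d[1],d[0])),np.linalg.norm(d[:2]),(R[0]+R[1])/2)
print('rod- wrist',px(w,*rm,.235), tri([(w,*rm),(a,389.9,163.8),(b,252.5,224.6)]))
# hole pos in wrist: web top z = tcp-.0145
o=ctrl.get_obs();z=o['tool_pos'][2]-.0148
H=px(w,*h,z);print('hole',H,'rel tcp',H-o['tool_pos'])
M=px(w,*((np.array([561,496])-[400,300])+[160,60]),z);N=px(w,*((np.array([561,587])-[400,300])+[160,60]),z);print(M,N, np.degrees(np.arctan2(*(M-H)[1::-1])))
# housing plane edges z=.046 in wrist: front edge (666,345)-(666,500) ; -y edge
q=lambda u,v:px(w,u-400+160,v-300+60,.046)
for e in [((667,350),(664,500)),((407,341),(495,343)),((625,346),(666,347))]:
    A,B=q(*e[0]),q(*e[1]);print(A,B,np.degrees(np.arctan2(*(B-A)[1::-1])))
"
```

```text
rod- [0.5721 0.1492 0.2323] [ 0.2521 -0.0721] [0.2441 0.0669] [0.5734 0.1456 0.235 ] [0.5703 0.151  0.235 ]
rod+ [0.5563 0.2894 0.2325] [ 0.0582 -0.0222] [0.0675 0.0221] [0.5578 0.2858 0.235 ] [0.5544 0.2904 0.235 ]
ang 96.40662226735903 0.1410596938268874 [0.5642 0.2193 0.2324]
rod- wrist [0.5728 0.1501 0.235 ] [0.5723 0.1495 0.2323]
hole [0.5742 0.1457 0.2879] rel tcp [ 0.0099 -0.0686 -0.0148]
[0.5676 0.1942 0.2879] [0.5615 0.2386 0.2879] 97.83035788938206
[0.4685 0.0947 0.046 ] [0.4382 0.2572 0.046 ] 100.56482453871621
[0.7409 0.1218 0.046 ] [0.6479 0.1127 0.046 ] -174.39510990352167
[0.5131 0.0973 0.046 ] [0.4701 0.0918 0.046 ] -172.80299131448
```

```bash
python3 -c "
from h import *
np.set_printoptions(precision=4,suppress=True)
for n in ('scene','side'):
    s=load(n); P=np.array([px(s,u,v) for v in range(120,380) for u in range(150,500) if s['z_map'][v,u]>0])
    for lo,hi in ((.124,.138),(.172-.006,.172+.01)):
        m=(P[:,2]>lo)&(P[:,2]<hi)&(P[:,0]>.45)&(P[:,0]<.8)&(P[:,1]>.05)&(P[:,1]<.36)
        if lo<.13: m&=P[:,0]>.63
        Q=P[m]; r=cv2.minAreaRect((Q[:,:2]*1000).astype(np.float32)); print(n,lo,m.sum(),r,np.median(Q,0))
"
```

```text
scene 0.124 2093 ((684.6552124023438, 233.01251220703125), (86.32070922851562, 171.94012451171875), 6.0571184158325195) [0.6864 0.2233 0.1292]
scene 0.16599999999999998 890 ((566.349365234375, 218.20201110839844), (90.73894500732422, 124.77013397216797), 39.96255874633789) [0.5702 0.2183 0.1738]
side 0.124 2126 ((681.4371948242188, 235.04087829589844), (87.78559112548828, 169.524658203125), 6.488215923309326) [0.6774 0.2411 0.1316]
side 0.16599999999999998 1292 ((561.2322387695312, 221.91275024414062), (89.59773254394531, 124.05804443359375), 39.6623649597168) [0.5587 0.2237 0.1758]
```

In the tool's units: 0.037 m / 0.5 = 0.074, -0.0045 m / 0.5 = -0.009, 1.5 degrees / 180 = 0.0083.

Request:
{"api": "hand_motion", "payload": {"segments": [{"dx": -0.009, "dy": -0.0018, "turn": 0.0083, "finger_gap": 0.03}, {"dx": -0.009, "dy": -0.0018, "dz": 0.04, "turn": 0.0083, "finger_gap": 0.03}, {"dx": -0.009, "dy": -0.0018, "dz": 0.068, "turn": 0.0083, "finger_gap": 0.03}, {"dx": -0.009, "dy": -0.0018, "dz": 0.074, "turn": 0.0083, "finger_gap": 0.03}, {"dx": -0.009, "dy": -0.0018, "dz": 0.074, "turn": 0.0083, "finger_gap": 0.03}]}}

```text
clock: 6.4
tool_pos: [0.5648, 0.22, 0.2657]
orientation: [-180.0, -0.0, -83.6]
force: [-0.3, 0.2, -4.6]
opening: 0.0439
gripper_force: 30.0
```

```bash
python3 -c "
from h import *
o=ctrl.get_obs();print(o['tool_pos'],o['orientation'],o['force'],o['moment'])
snap('wrist','w4');snap('side','d4');snap('scene','s4')
a=cv2.imread('pics/s4.png');b=cv2.imread('pics/d4.png');d=cv2.imread('pics/w4.png')
r=lambda im,x,y,w,h:cv2.resize(im[y:y+h,x:x+w],(400,300),interpolation=cv2.INTER_CUBIC)
cv2.imwrite('pics/c5.png',np.vstack([np.hstack([r(d,280,105,80,60),r(a,380,90,80,60)]),np.hstack([r(b,170,215,80,60),r(a,340,110,120,90)])]))
"
```

```text
[0.56479565 0.21996176 0.2657255 ] [-1.79995403e+02 -1.78073489e-02 -8.35859278e+01] [-0.26387908  0.20502009 -4.64671237] [ 0.02493082  0.09141499 -0.00194103]
```

View pics/c5.png

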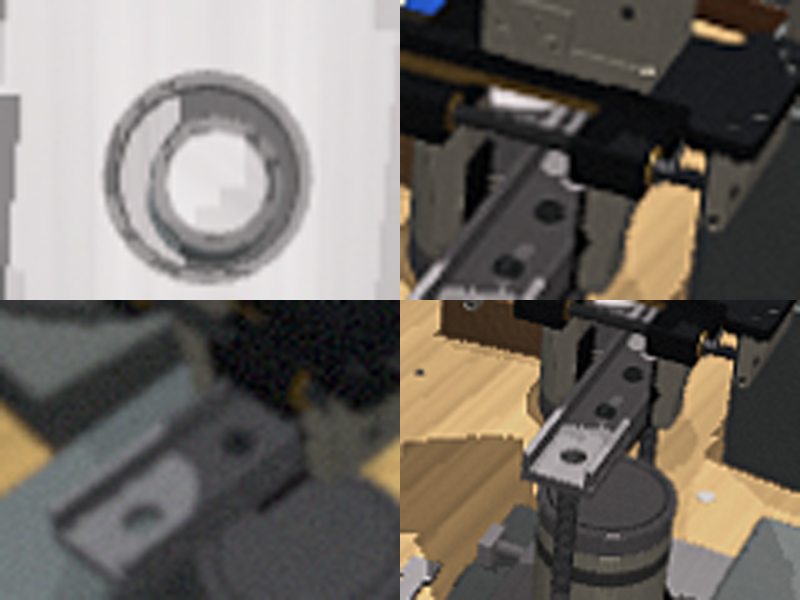

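The wrist view shows the rod tip at about (218,182) in the crop, against the hole's centre at (207,178). That leaves it nearly concentric.

```bash
python3 -c "
from h import *
np.set_printoptions(precision=5,suppress=True)
w=load('w4');f=lambda x,y:(280+(x+.5)/5-.5,105+(y+.5)/5-.5)
o=ctrl.get_obs();z=o['tool_pos'][2]-.0148
H=px(w,*f(207,178),z);T=px(w,*f(217,182),.235);d=T-H
t=np.radians(-83.6);x=np.array([np.cos(t),np.sin(t)]);y=np.array([np.sin(t),-np.cos(t)])
print(H,T,'rod-hole tool xy',d[:2]@x,d[:2]@y,z)
"
```

```text
[0.57302 0.15132 0.25151] [0.57211 0.15125 0.235  ] rod-hole tool xy -2.812073851630602e-05 0.0009129975123037029 0.2515061787300492
```

In the tool's units: 0.009 m / 0.5 = 0.018, 0.0009 m / 0.5 = 0.0018.

Request:
{"api": "hand_motion", "payload": {"segments": [{"dy": 0.0018, "finger_gap": 0.03}, {"dy": 0.0018, "dz": 0.008, "finger_gap": 0.03}, {"dy": 0.0018, "dz": 0.014, "finger_gap": 0.03}, {"dy": 0.0018, "dz": 0.018, "finger_gap": 0.03}, {"dy": 0.0018, "dz": 0.018, "finger_gap": 0.03}]}}

```text
clock: 7.18
tool_pos: [0.5637, 0.2198, 0.2563]
orientation: [180.0, -0.0, -83.6]
force: [-0.3, 0.8, -5.0]
opening: 0.044
gripper_force: 30.0
```

```bash
python3 -c "
from plant import ctrl
o=ctrl.get_obs();print(o['force'],o['moment'])"
```

```text
[-0.26318398  0.76075322 -5.04404615] [0.03083618 0.08686006 0.04367689]
```

In the tool's units: 0.004 m / 0.5 = 0.008, 0.002 m / 0.5 = 0.004.

Request:
{"api": "hand_motion", "payload": {"segments": [{"dz": 0.004, "finger_gap": 0.03}, {"dz": 0.008, "finger_gap": 0.03}, {"dz": 0.008, "finger_gap": 0.03}]}}

```text
clock: 7.55
tool_pos: [0.5636, 0.2198, 0.2523]
orientation: [180.0, -0.0, -83.6]
force: [0.5, 0.6, -4.3]
opening: 0.0439
gripper_force: 30.0
```

```bash
python3 -c "
from plant import ctrl
o=ctrl.get_obs();print(o['force'],o['moment'])"
```

```text
[ 0.4893932   0.63872162 -4.32477183] [0.02890174 0.13879065 0.03240924]
```

Request:
{"api": "hand_motion", "payload": {"segments": [{"dz": 0.006, "finger_gap": 0.03}, {"dz": 0.012, "finger_gap": 0.03}, {"dz": 0.012, "finger_gap": 0.03}]}}

```text
clock: 7.92
tool_pos: [0.5635, 0.2198, 0.2461]
orientation: [180.0, -0.0, -83.6]
force: [-0.7, -0.9, -4.1]
opening: 0.0438
gripper_force: 30.0
```

```bash
python3 -c "
from plant import ctrl
o=ctrl.get_obs();print(o['force'],o['moment'])"
```

```text
[-0.65069171 -0.88658712 -4.06249432] [ 0.07738269  0.11903507 -0.00906469]
```

In the tool's units: 0.015 m / 0.5 = 0.03, 0.01 m / 0.5 = 0.02.

Request:
{"api": "hand_motion", "payload": {"segments": [{"dz": 0.01, "finger_gap": 0.03}, {"dz": 0.02, "finger_gap": 0.03}, {"dz": 0.03, "finger_gap": 0.03}, {"dz": 0.03, "finger_gap": 0.03}]}}

```text
clock: 8.43
tool_pos: [0.5634, 0.2197, 0.2309]
orientation: [179.9, -0.0, -83.6]
force: [0.7, 0.3, -4.0]
opening: 0.0438
gripper_force: 30.0
```

```bash
python3 -c "
from plant import ctrl
o=ctrl.get_obs();print(o['force'],o['moment'])"
```

```text
[ 0.70416137  0.30341253 -3.99427002] [-0.01942801  0.04759992 -0.02625053]
```

In the tool's units: 0.018 m / 0.5 = 0.036, 0.015 m / 0.5 = 0.03.

Request:
{"api": "hand_motion", "payload": {"segments": [{"dz": 0.01, "finger_gap": 0.03}, {"dz": 0.02, "finger_gap": 0.03}, {"dz": 0.03, "finger_gap": 0.03}, {"dz": 0.036, "finger_gap": 0.03}, {"dz": 0.036, "finger_gap": 0.03}]}}

```text
clock: 9.05
tool_pos: [0.5636, 0.2198, 0.2132]
orientation: [180.0, -0.0, -83.6]
force: [0.5, 0.2, -4.7]
opening: 0.0436
gripper_force: 30.0
```

```bash
python3 -c "
from h import *
o=ctrl.get_obs();print(o['force'],o['moment'])
snap('side','d6');snap('scene','s6');snap('wrist','w6')
a=cv2.imread('pics/s6.png');b=cv2.imread('pics/d6.png');d=cv2.imread('pics/w6.png')
r=lambda im,x,y,w,h:cv2.resize(im[y:y+h,x:x+w],(400,300),interpolation=cv2.INTER_CUBIC)
cv2.imwrite('pics/c6.png',np.vstack([np.hstack([r(a,340,110,120,90),r(b,170,215,120,90)]),np.hstack([r(d,160,0,440,330),r(a,320,100,200,150)])]))
"
```

```text
[ 0.54665539  0.15895817 -4.6898052 ] [0.04802621 0.06792952 0.02710268]
```

View pics/c6.png

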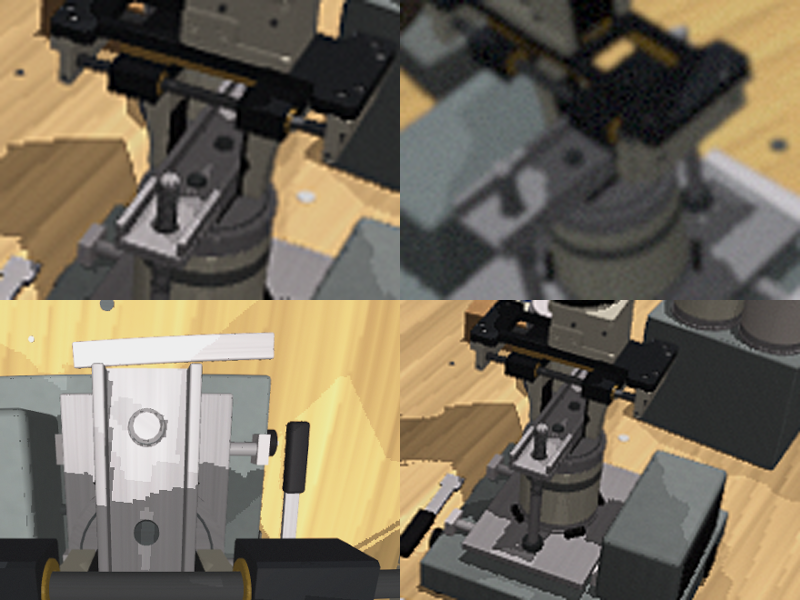

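Both rods stand through their holes: scene crop (170,185) and side crop (512,190). The pad is about 5 mm above the lid, so I'll ease it down to contact.

In the tool's units: 0.0035 m / 0.5 = 0.007, 0.002 m / 0.5 = 0.004.

Request:
{"api": "hand_motion", "payload": {"segments": [{"dz": 0.004, "finger_gap": 0.03}, {"dz": 0.007, "finger_gap": 0.03}, {"dz": 0.007, "finger_gap": 0.03}]}}

```text
clock: 9.57
tool_pos: [0.5637, 0.2198, 0.2099]
orientation: [180.0, -0.0, -83.6]
force: [-0.3, -0.2, -4.8]
opening: 0.044
gripper_force: 30.0
```

Request:
{"api": "hand_motion", "payload": {"segments": [{"dz": 0.002, "finger_gap": 0.03}, {"dz": 0.002, "finger_gap": 0.03}]}}

```text
clock: 9.82
tool_pos: [0.5637, 0.2198, 0.209]
orientation: [180.0, -0.0, -83.6]
force: [0.3, 0.7, -4.4]
opening: 0.0438
gripper_force: 30.0
```

Request:
{"api": "hand_motion", "payload": {"segments": [{"dz": 0.002, "finger_gap": 0.03}, {"dz": 0.002, "finger_gap": 0.03}]}}

```text
clock: 10.07
tool_pos: [0.5637, 0.2198, 0.208]
orientation: [180.0, -0.0, -83.6]
force: [-0.6, 0.3, -4.3]
opening: 0.0434
gripper_force: 30.0
```

Request:
{"api": "hand_motion", "payload": {"segments": [{"dz": 0.0014, "finger_gap": 0.03}, {"dz": 0.0014, "finger_gap": 0.03}]}}

```text
clock: 10.32
tool_pos: [0.5638, 0.2198, 0.2078]
orientation: [-180.0, 0.0, -83.6]
force: [-1.8, -0.7, 0.5]
opening: 0.0439
gripper_force: 30.0
```

Request:
{"api": "hand_motion", "payload": {"segments": [{"dz": 0.0014, "finger_gap": 0.03}, {"dz": 0.0014, "finger_gap": 0.03}]}}

```text
clock: 10.58
tool_pos: [0.5638, 0.2199, 0.2078]
orientation: [-180.0, 0.0, -83.6]
force: [-5.0, -0.3, 5.7]
opening: 0.0436
gripper_force: 30.0
```

The pad is on the lid, with the force changing from -4.5 to +5.7 N. I'll release and lift off.

Request:
{"api": "hand_motion", "payload": {"segments": [{"finger_gap": 0.07}, {"finger_gap": 0.07}, {"finger_gap": 0.07}, {"finger_gap": 0.07}]}}

```text
clock: 11.08
tool_pos: [0.5638, 0.2199, 0.2066]
orientation: [-180.0, -0.0, -83.6]
force: [0.4, 0.4, -0.2]
opening: 0.0695
gripper_force: 0.0
```

Request:
{"api": "hand_motion", "payload": {"segments": [{"dz": -0.02, "finger_gap": 0.07}, {"dz": -0.08, "finger_gap": 0.07}, {"dz": -0.18, "finger_gap": 0.07}, {"dz": -0.28, "finger_gap": 0.07}, {"dz": -0.28, "finger_gap": 0.07}]}}

```text
clock: 11.7
tool_pos: [0.5654, 0.2205, 0.3524]
orientation: [-179.5, 0.2, -83.6]
force: [-0.5, -0.4, -1.6]
opening: 0.0699
gripper_force: 0.0
```

```bash
python3 -c "
from h import *
snap('side','d7');snap('scene','s7');w=snap('wrist','w7')
a=cv2.imread('pics/s7.png');b=cv2.imread('pics/d7.png');d=cv2.imread('pics/w7.png')
r=lambda im,x,y,w,h:cv2.resize(im[y:y+h,x:x+w],(400,300),interpolation=cv2.INTER_CUBIC)
cv2.imwrite('pics/c7.png',np.vstack([np.hstack([r(a,330,110,160,120),r(b,150,195,160,120)]),np.hstack([r(d,0,0,640,480),r(a,180,200,320,240)])]))
"
```

```text
(no output)
```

View pics/c7.png

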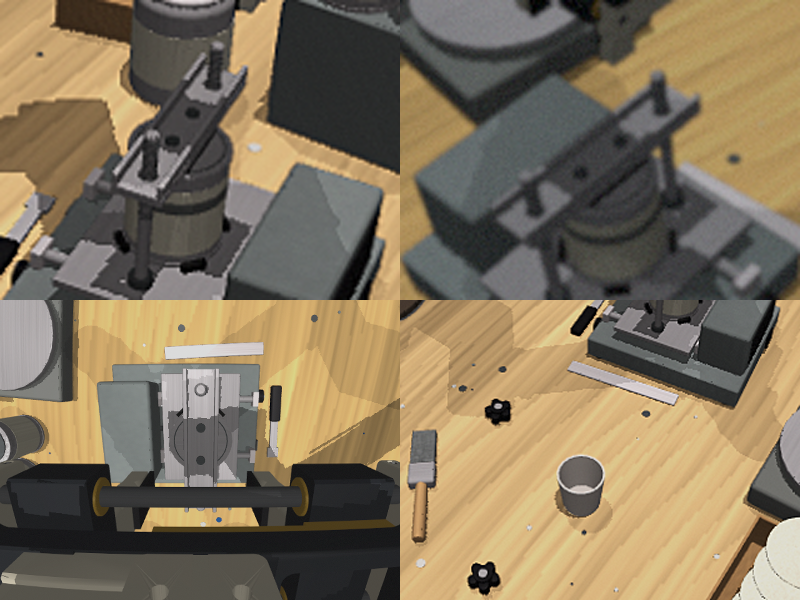

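The bar sits flat on the lid with both rods through it (scene crop (148,150) and (217,55)). The gripper is clear and the other items haven't moved, so I'm handing in.

```bash
python3 -c "
from plant import ctrl
print(ctrl.close_job())"
```

```text
the job is handed in; nothing more can be done
None
```

The clamp bar is fitted over both rods with its pad resting flat on the tin's lid. I released it only after contact, the other bench items stayed where they were, and I handed the job in at about 12 s on the robot's clock.

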